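# Find the stamped media crate and push it to the dispatch line

## Robot

A 7-joint arm with a two-finger parallel gripper is mounted at the origin on the work surface. World frame = base frame: x ahead of the robot, y to its left, z up, the work surface at z = 0. Lengths are in m, angles in degrees, forces in N, time in s.
With the tool pointing down it reaches from about 0.4 to 0.85 m from the base axis. Payload 4.5 kg.
Tool frame: the origin (TCP) lies midway between the tips of the shut fingers; the grasp point (between the pads) lies 19 mm behind it; y points along the fingers, z is the direction in which the jaws open and shut, and the axes are right-handed (so a half turn about y gives the same grasp; the last joint's range is limited). The gripper opens to 88 mm and grips with 3 to 60 N. Pads are 18 mm wide; open, the fingers measure 123 mm over their backs; the gripper's body (75 mm by 187 mm) begins 45 mm behind the grasp point.
Start: joints at [70.405, 39.483, -11.15, 89.685, 9.013, 51.709, -12.324], TCP at [0.229, -0.581, 0.208] pointing down, gripper open.
Joint ranges: [-172.22, 172.22], [-26.19, 119.32], [-84.43, 86.54], [7.71, 146.69], [-57.33, 237.33], [2.42, 119.75], [-152.13, 152.13]. Speed limits (degrees/s): [147.25, 147.25, 180, 180, 180, 180, 180].

## Interface

Orientations are given as [roll, pitch, yaw] about the fixed x, y, z axes, in that order (R = Rz(yaw) Ry(pitch) Rx(roll)).
In Python, from cell import readout, optics, job gives the robot as it stands.
- The arm moves only by the shell command python3 -m creep 'ROWS' [FORCE]. ROWS is JSON, a list of rows, each an object with "linear": the shift along the tool's x, y, z each as a share of 0.4 m, from -1 to 1, a list of three; "turn": the turn, a rotation vector about the tool's x, y, z each as a share of 180 degrees, from -1 to 1, a list of three; "gripper": the opening, from 0 (shut) to 1 (fully open). A call has 1 to 12 rows; each row is the pose to reach, as a shift and turn from the pose commanded when the call began, along the tool's axes at that moment, turning the shorter way round; what a row does not reach only later rows make up. A row lasts 1/8 s, in which the tool goes at most 62.5 mm and 10.7 degrees, less where a joint would pass 70% of its speed; a pose out of reach is approached as far as the arm can. A call with a number of a shift or a turn outside -1 to 1 is refused whole. A call with a gripper value outside its range is refused whole. The fingers move at their own pace and stop on an object; FORCE is the grip in N (left out, the last holds). Time passes only in rows, so rows that repeat a pose let the fingers close. It gives the time, the measured TCP pose, the force and the opening at its end, in the units of the state.
- readout.sense(): the state, without advancing time (a new reading comes with each control period).
- optics.read_camera(name): name is "scene" or "top" or "wrist"; returns a dict with "img" (400x640x3 uint8, red, green, blue), "z_map" (400x640 float32, m along the optical axis (not along the pixel's ray), 0 where there is no reading), "camera_matrix" (3x3 intrinsics, pixels), "rvec" (rotation vector, rad) and "tvec" (3), from world to camera coordinates, as OpenCV has them; the wrist camera has in their place "mount" (4x4, takes a point from camera to tool coordinates, whose origin is the TCP and whose axes are the tool frame's). Camera axes: x right, y down, z forward; pixel columns grow to the right and rows downward; lengths in m; the calibration is good to about 2 mm. A picture is of the moment at which its call begins: read the wrist's pose just before it.
- job.sign_off(): hands the job in, once; it reports no verdict.
The state is a dict: "clock": time; "joints": joint angles; "qvel": joint speeds; "joint_efforts": joint torques, N m; "ee_pos": TCP position; "ee_rot": TCP orientation; "force": force on the tool from outside, world axes, zero at the start; "moment": the same for the moment, N m; "finger_gap": opening from 0.0 (shut) to 1.0 (fully open).
Only numpy, scipy, OpenCV 4.12 (cv2) and the standard library are available. Lean on these libraries where they do the work, as an engineer would, in place of code of your own. Each camera call takes 0.05 s, during which the arm holds its last target.

## Task

Tip the crate on the robot's left over towards the robot, so that it lies on its side with its underside facing away from the robot, and then do the same with the crate on the robot's right. One of the two shows an orange stamp on its underside: push that one, still lying so, sideways along the table until its middle is on the yellow dispatch line, between the ends of the line. Only push, grasping and lifting nothing; leave the unstamped crate where it was tipped and do not disturb the other objects.

Things in the scene. Friction and masses are not known exactly. Their poses are not given: they have to be found in the camera images.
- crate_a: blue slatted empty crate, open on top: 90 mm (x) by 100 mm (y), 130 mm high, 0.2 to 0.32 kg, plastic with a grippy black rubber sole. Origin: centre of its underside; at the start z is up and x points away from the robot (within 12 degrees). Pushed towards the robot high on its far wall it turns about its near lower edge and past about 45 degrees falls by itself; then its x is up. Alike from above, the crates swap places between runs
- crate_b: blue slatted empty crate, open on top: 90 mm (x) by 100 mm (y), 130 mm high, 0.2 to 0.32 kg, plastic with a grippy black rubber sole. Origin: centre of its underside; at the start z is up and x points away from the robot (within 12 degrees). Pushed towards the robot high on its far wall it turns about its near lower edge and past about 45 degrees falls by itself; then its x is up. Alike from above, the crates swap places between runs
- crate_a_mid (a point): the middle of crate_a, 65 mm above its underside. When the crate lies on its side this is 45 mm above the table; it then measures 130 mm front to back, 100 mm across, 90 mm high
- crate_a_edge (a point): middle of crate_a's lower edge nearest the robot (x = -45 mm, z = 0), about which it tips; it stays on the table
- crate_b_mid (a point): the middle of crate_b, 65 mm above its underside. When the crate lies on its side this is 45 mm above the table; it then measures 130 mm front to back, 100 mm across, 90 mm high
- crate_b_edge (a point): middle of crate_b's lower edge nearest the robot (x = -45 mm, z = 0), about which it tips; it stays on the table
- stamp (a point): centre of the stamp, an orange disc 72 mm across with a white 32 mm spot, in the middle of the underside of one of the two crates; seen from the far side of the table once that crate lies on its side. The crate whose origin lies here is the stamped one
- line: the dispatch line: a flat yellow strip on the table between the crates, 300 mm long (its x, pointing away from the robot within 6 degrees) and 50 mm wide (its y); origin at its centre
- jar: bystander, to be left alone: white jar with blue cap, 68 mm wide, 75 high; origin at the centre of its underside
- dropper: bystander, to be left alone: small clear bottle, 40 mm wide, 100 high; origin at the centre of its underside
- test_cup: bystander, to be left alone: clear cup, 48 mm wide, 50 high; origin at the centre of its underside
- coupling: bystander, to be left alone: upright white pipe coupling, 60 mm wide, 50 high; origin at the centre of its underside
- handwheel: bystander, to be left alone: red valve handwheel lying flat, about 85 mm wide, 22 high; origin at the centre of its underside
- supplement: bystander, to be left alone: amber bottle with black cap, 56 mm wide, 110 high; origin at the centre of its underside
- test_kit: bystander, to be left alone: grey box, 50 x 60 mm, 35 high; origin at the centre of its underside
Not all that is in view belongs to the job. What is shaped like the crate_a but red is not meant.

How it is judged:
By the outcome, as a careful person would: the job done as asked, in the order asked, and still so for the second after the job is handed in, with the robot touching nothing.
It also fails if it takes over 64 s, if anything falls off the work surface, if the arm or the gripper's body presses on something with over 40 N, if the wrist force passes 120 N, or if a joint passes its speed limit or range.

## Working session

There is one attempt and no reset: what is moved stays moved. The work goes in short steps, Python scripts to look and compute and a shell command to move; the robot and the scene stay as the last step left them, time stands still between calls to the robot, and variables do not carry over. Pictures are saved under pics/ and viewed, and the job is handed in when it is done.

```bash
ls; mkdir -p pics; python3 - <<'E'
from cell import readout, optics, job
import cv2
print(readout.sense())
for n in ["scene","top","wrist"]:
    c=optics.read_camera(n); cv2.imwrite(f"pics/{n}0.png",c["img"][:,:,::-1])
    print(n,{k:v for k,v in c.items() if k not in("img","z_map")})
E
```

```text
pics
{'clock': 0.0, 'joints': array([ 70.40562773,  39.53391901, -11.14333123,  89.74722902,
         9.01245372,  51.70782658, -12.32406154]), 'qvel': array([-0.0399625 , -0.02491714, -0.02511425,  0.01485871, -0.03129871,
       -0.03521237,  0.01046318]), 'joint_efforts': array([ 4.61550972e-04, -5.27552640e+01, -1.26681738e+00, -1.53428060e+01,
       -5.26869670e-02,  6.64673396e-03,  1.51460144e-04]), 'ee_pos': array([ 0.22905538, -0.58075444,  0.20709044]), 'ee_rot': array([-9.01068757e+01, -8.40657711e-03, -1.58464904e+02]), 'force': array([-0.36632983,  0.0017899 , -0.88869819]), 'moment': array([-0.01310823, -0.0081312 ,  0.01955526]), 'finger_gap': 1.0004827379764731}
scene {'camera_matrix': array([[413.32709569,   0.        , 318.00053243],
       [  0.        , 413.32709569, 196.30441204],
       [  0.        ,   0.        ,   1.        ]]), 'rvec': array([ 0.80057927,  2.46470835, -1.18123794]), 'tvec': array([ 0.46715734, -0.17312129,  1.71958315])}
top {'camera_matrix': array([[452.79537634,   0.        , 313.62576602],
       [  0.        , 452.79537634, 203.81625383],
       [  0.        ,   0.        ,   1.        ]]), 'rvec': array([ 2.13809103, -2.16397549,  0.17304091]), 'tvec': array([0.01170564, 0.60914681, 1.35329039])}
wrist {'camera_matrix': array([[305.61370908,   0.        , 316.46085338],
       [  0.        , 305.61370908, 198.65522823],
       [  0.        ,   0.        ,   1.        ]]), 'mount': array([[ 6.04873822e-04,  9.46112574e-01,  3.23837355e-01,
        -8.45910923e-02],
       [-3.85008971e-04, -3.23837170e-01,  9.46112752e-01,
        -1.76625070e-01],
       [ 9.99999743e-01, -6.96959123e-04,  1.68381202e-04,
         3.98259079e-04],
       [ 0.00000000e+00,  0.00000000e+00,  0.00000000e+00,
         1.00000000e+00]])}
```

View pics/scene0.png

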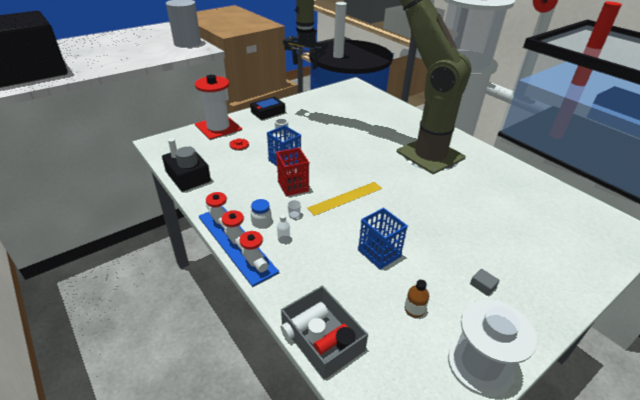

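View pics/top0.png

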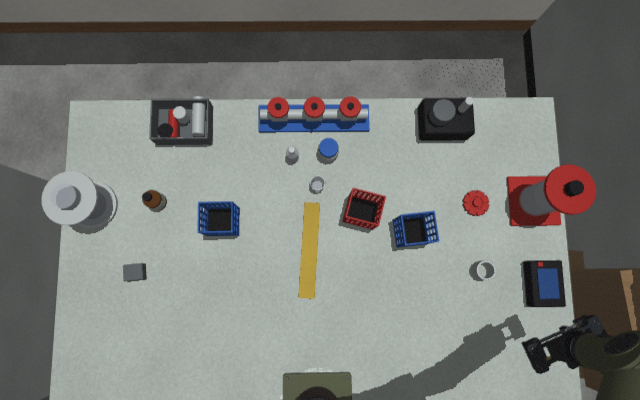

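The top picture shows the left crate at (218,219), the right crate at (415,229), the red crate at (364,209), the line from (312,203) to (307,298), and the cup at (317,185). The scene camera looks from the far side.

```bash
cat > h.py <<'E'
import numpy as np, cv2
from scipy.spatial.transform import Rotation as R
from cell import readout, optics, job
def cloud(n):
    s=readout.sense(); c=optics.read_camera(n); K=c["camera_matrix"]; z=c["z_map"]
    v,u=np.mgrid[:z.shape[0],:z.shape[1]]
    P=np.stack([(u-K[0,2])/K[0,0]*z,(v-K[1,2])/K[1,1]*z,z],-1)
    if "mount" in c:
        M=c["mount"]; P=P@M[:3,:3].T+M[:3,3]
        W=P@R.from_euler('xyz',s["ee_rot"],degrees=True).as_matrix().T+s["ee_pos"]
    else:
        Rm=cv2.Rodrigues(c["rvec"])[0]; W=(P-c["tvec"])@Rm
    W[z==0]=np.nan
    return c["img"],W,c
def rect(P):
    r=cv2.minAreaRect(P[:,:2].astype(np.float32)*1000); return r
E
python3 - <<'E'
from h import *
img,W,c=cloud("top")
hsv=cv2.cvtColor(img,cv2.COLOR_RGB2HSV)
H,S,V=[hsv[...,i].astype(int) for i in range(3)]
def comp(m,name,box):
    u0,u1,v0,v1=box
    mm=np.zeros_like(m); mm[v0:v1,u0:u1]=m[v0:v1,u0:u1]
    P=W[mm]; P=P[~np.isnan(P[:,0])]
    print(name,len(P),P.min(0).round(3),P.max(0).round(3),"med",np.median(P,0).round(3))
    return P
blue=(abs(H-112)<15)&(S>120)
for n,b in [("L",(180,260,180,260)),("R",(385,445,195,260))]:
    P=comp(blue,n,b); T=P[P[:,2]>0.118]; print(" rim",rect(T),T.min(0),T.max(0))
red=((H<8)|(H>172))&(S>120)
P=comp(red,"red",(335,392,175,240)); T=P[P[:,2]>0.118]; print(" rim",rect(T),T.min(0),T.max(0))
y=(abs(H-22)<8)&(S>120)
P=comp(y,"line",(285,330,190,310)); print(rect(P))
up=(W[...,2]>0.012)
for n,b in [("cup",(305,330,172,198)),("dropper",(280,302,140,168)),("jar",(315,342,135,164)),("coupling",(465,500,255,285)),("wheel",(460,492,188,218)),("supp",(138,170,186,214)),("kit",(118,150,258,285))]:
    comp(up,n,b)
import cv2
cv2.imwrite("pics/z1.png",cv2.resize(img[150:290,160:480],(800,350),interpolation=cv2.INTER_CUBIC)[:,:,::-1])
E
```

```text
L 798 [0.518 0.24  0.001] [0.609 0.347 0.137] med [0.567 0.294 0.077]
 rim ((562.6364135742188, 290.04541015625), (88.55856323242188, 99.3244857788086), 0.5926426649093628) [0.51818661 0.24007752 0.11825623] [0.60645004 0.34012806 0.13689597]
R 705 [ 0.476 -0.352 -0.003] [ 0.572 -0.244  0.138] med [ 0.528 -0.285  0.082]
 rim ((523.8932495117188, -298.4467468261719), (88.17707061767578, 101.09575653076172), 6.432229995727539) [ 0.47705967 -0.35239979  0.11818451] [ 0.57219945 -0.243999    0.13772037]
red 697 [ 0.533 -0.203 -0.005] [ 0.646 -0.085  0.136] med [ 0.588 -0.153  0.085]
 rim ((587.9522705078125, -144.05624389648438), (100.46776580810547, 88.14915466308594), 74.39279174804688) [ 0.53296349 -0.2031761   0.11802598] [ 0.64263782 -0.08485147  0.13582866]
line 1466 [ 0.322 -0.013 -0.009] [0.62  0.053 0.012] med [0.466 0.02  0.001]
((471.56427001953125, 20.053260803222656), (48.53240966796875, 298.7892150878906), 85.79629516601562)
cup 109 [ 0.654 -0.029  0.012] [0.699 0.015 0.056] med [ 0.687 -0.007  0.041]
dropper 165 [0.749 0.051 0.012] [0.784 0.09  0.106] med [0.76  0.069 0.068]
jar 415 [ 0.748 -0.075  0.014] [ 0.811 -0.009  0.084] med [ 0.774 -0.041  0.073]
coupling 271 [ 0.373 -0.544  0.012] [ 0.431 -0.482  0.057] med [ 0.401 -0.512  0.041]
wheel 272 [ 0.575 -0.551  0.012] [ 0.653 -0.47   0.028] med [ 0.612 -0.509  0.015]
supp 372 [0.601 0.468 0.012] [0.654 0.524 0.116] med [0.623 0.486 0.077]
kit 370 [0.384 0.523 0.012] [0.435 0.587 0.041] med [0.409 0.552 0.034]
```

View pics/z1.png

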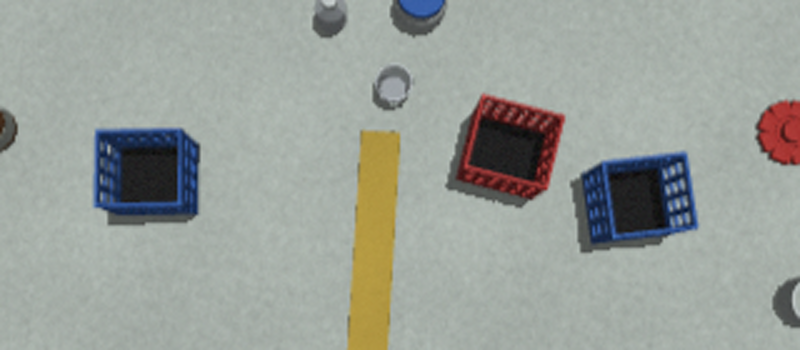

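```bash
cat >> h.py <<'E'
def plan(pos,xyaw,pos0=None,R0=None):
    """tool-down pose: tool x at world yaw xyaw deg; prints row numbers from the present pose"""
    s=readout.sense()
    R0=R.from_euler('xyz',s["ee_rot"],degrees=True) if R0 is None else R0
    p0=s["ee_pos"] if pos0 is None else np.array(pos0)
    Rt=R.from_euler('xyz',[-90,0,xyaw],degrees=True)
    d=R0.inv().apply(np.array(pos)-p0)/0.4
    t=(R0.inv()*Rt).as_rotvec(degrees=True)
    print("lin",d.round(4),"turn",(t/180).round(4),"deg",t.round(1),"dist",np.linalg.norm(d)*.4)
E
python3 - <<'E'
from h import *
s=readout.sense(); M=R.from_euler('xyz',s["ee_rot"],degrees=True).as_matrix(); print(M.round(3))
Rt=R.from_euler('xyz',[-90,0,0],degrees=True).as_matrix(); print(Rt)
for y in (0,180): plan([.66,.29,.23],y)
E
```

```text
[[-0.93  -0.     0.367]
 [-0.367  0.001 -0.93 ]
 [ 0.    -1.    -0.001]]
[[ 1.00000000e+00 -0.00000000e+00  0.00000000e+00]
 [ 0.00000000e+00  2.22044605e-16  1.00000000e+00]
 [-0.00000000e+00 -1.00000000e+00  2.22044605e-16]]
lin [-1.8011 -0.0548 -1.6302] turn [ 1.000e-04 -8.804e-01 -5.000e-04] deg [ 0.000e+00 -1.585e+02 -1.000e-01] dist 0.9719855867687764
lin [-1.8011 -0.0548 -1.6302] turn [3.000e-04 1.196e-01 1.000e-04] deg [ 0.1 21.5  0. ] dist 0.9719855867687764
```

```bash
python3 - <<'E'
from h import *
plan([.46,-.2,.25],-70)
E
```

```text
lin [-0.8863 -0.1058 -0.6744] turn [ 3.000e-04 -4.915e-01 -2.000e-04] deg [  0.1 -88.5  -0. ] dist 0.44749127236567077
```

```bash
python3 -m creep '[{"linear":[-0.3,-0.1,-0.2],"turn":[0,-0.16,0],"gripper":0},{"linear":[-0.6,-0.105,-0.45],"turn":[0,-0.33,0],"gripper":0},{"linear":[-0.886,-0.105,-0.674],"turn":[0,-0.49,0],"gripper":0},{"linear":[-0.886,-0.105,-0.674],"turn":[0,-0.49,0],"gripper":0},{"linear":[-0.886,-0.105,-0.674],"turn":[0,-0.49,0],"gripper":0},{"linear":[-0.886,-0.105,-0.674],"turn":[0,-0.49,0],"gripper":0},{"linear":[-0.886,-0.105,-0.674],"turn":[0,-0.49,0],"gripper":0},{"linear":[-0.886,-0.105,-0.674],"turn":[0,-0.49,0],"gripper":0},{"linear":[-0.886,-0.105,-0.674],"turn":[0,-0.49,0],"gripper":0},{"linear":[-0.886,-0.105,-0.674],"turn":[0,-0.49,0],"gripper":0}]'
python3 - <<'E'
from h import *
s=readout.sense();print(s)
plan([.66,.29,.25],0)
plan([.66,.10,.25],-20)
E
```

```text
clock: 1.45
ee_pos: [0.4592, -0.2019, 0.2496]
ee_rot: [-90.1, -0.0, -70.5]
force: [-0.6, -0.7, -0.1]
finger_gap: 0.003
{'clock': 1.45, 'joints': array([ 42.07433801,  30.32002627, -37.00286875, 106.69017582,
        23.16762984,  50.71691086,  13.31566326]), 'qvel': array([ 0.19315576, -0.14324018,  0.56426359,  0.03017943, -0.19473934,
       -0.12959086, -0.40611766]), 'joint_efforts': array([-6.73784539e-01, -4.09207106e+01, -5.44210687e+00, -1.41127852e+01,
       -5.82769769e-02,  1.76269311e-02,  1.12816966e-01]), 'ee_pos': array([ 0.45922097, -0.20192165,  0.24957421]), 'ee_rot': array([-9.00729678e+01, -7.32475203e-03, -7.05331989e+01]), 'force': array([-0.63975867, -0.7370453 , -0.06213906]), 'moment': array([-0.03121886, -0.08772996,  0.0339747 ]), 'finger_gap': 0.0031923942099645326}
lin [-0.9922 -0.0023  0.8831] turn [ 4.000e-04 -3.919e-01 -2.000e-04] deg [  0.1 -70.5  -0. ] dist 0.5313184662193696
lin [-0.5444 -0.0021  0.7248] turn [ 4.000e-04 -2.807e-01 -1.000e-04] deg [  0.1 -50.5  -0. ] dist 0.3625866579597039
```

```bash
python3 -m creep '[{"linear":[-0.3,0,0.3],"turn":[0,-0.13,0],"gripper":0},{"linear":[-0.6,0,0.6],"turn":[0,-0.26,0],"gripper":0},{"linear":[-0.992,0,0.883],"turn":[0,-0.392,0],"gripper":0},{"linear":[-0.992,0,0.883],"turn":[0,-0.392,0],"gripper":0},{"linear":[-0.992,0,0.883],"turn":[0,-0.392,0],"gripper":0},{"linear":[-0.992,0,0.883],"turn":[0,-0.392,0],"gripper":0},{"linear":[-0.992,0,0.883],"turn":[0,-0.392,0],"gripper":0},{"linear":[-0.992,0,0.883],"turn":[0,-0.392,0],"gripper":0},{"linear":[-0.992,0,0.883],"turn":[0,-0.392,0],"gripper":0},{"linear":[-0.992,0,0.883],"turn":[0,-0.392,0],"gripper":0},{"linear":[-0.992,0,0.883],"turn":[0,-0.392,0],"gripper":0}]'
python3 - <<'E'
from h import *
s=readout.sense();print(s["joints"])
plan([.65,.29,.115],0)
img,W,c=cloud("wrist"); cv2.imwrite("pics/w1.png",img[:,:,::-1])
E
```

```text
clock: 2.82
ee_pos: [0.6592, 0.2896, 0.2494]
ee_rot: [-90.1, 0.0, 0.1]
force: [0.4, -0.2, -0.7]
finger_gap: 0.004
[ -7.44654334  51.60335092 -49.32167496  66.17102385  37.58866216
  77.62453261  37.3492031 ]
lin [-0.023   0.3359  0.0019] turn [ 0.0008  0.0005 -0.    ] deg [ 0.1  0.1 -0. ] dist 0.13469588418697584
```

View pics/w1.png

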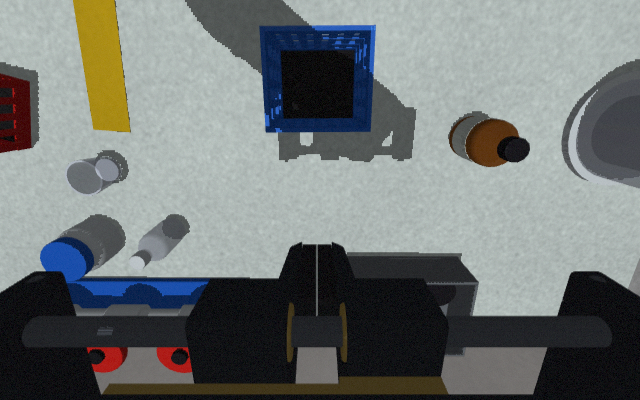

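```bash
python3 -m creep '[{"linear":[-0.02,0.15,0],"turn":[0,0,0],"gripper":0},{"linear":[-0.04,0.325,0],"turn":[0,0,0],"gripper":0},{"linear":[-0.04,0.325,0],"turn":[0,0,0],"gripper":0},{"linear":[-0.04,0.325,0],"turn":[0,0,0],"gripper":0},{"linear":[-0.06,0.325,0],"turn":[0,0,0],"gripper":0},{"linear":[-0.085,0.325,0],"turn":[0,0,0],"gripper":0},{"linear":[-0.105,0.325,0],"turn":[0,0,0],"gripper":0},{"linear":[-0.125,0.325,0],"turn":[0,0,0],"gripper":0},{"linear":[-0.15,0.325,0],"turn":[0,0,0],"gripper":0}]'
python3 - <<'E'
from h import *
img,W,c=cloud("scene"); cv2.imwrite("pics/s1.png",cv2.resize(img[150:320,260:480],(800,618))[:590,:,::-1])
E
```

```text
clock: 4.0
ee_pos: [0.5981, 0.2919, 0.12]
ee_rot: [-90.0, -0.0, 0.3]
force: [-0.5, -0.2, 0.1]
finger_gap: 0.005
```

View pics/s1.png

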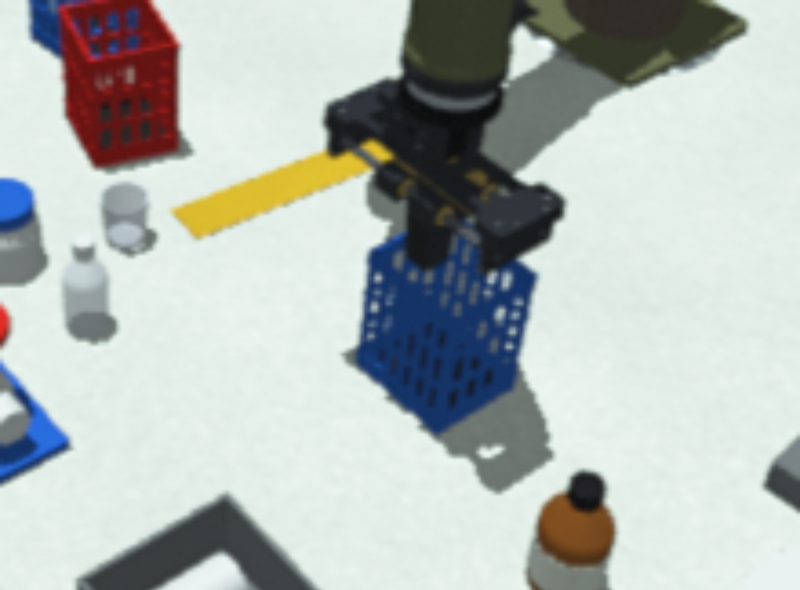

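The finger touches the left crate's far wall at (430,255) and the crate has begun to tilt. I'll continue.

```bash
python3 -m creep '[{"linear":[-0.025,0,0],"turn":[0,0,0],"gripper":0},{"linear":[-0.05,0,0],"turn":[0,0,0],"gripper":0},{"linear":[-0.075,0,0],"turn":[0,0,0],"gripper":0},{"linear":[-0.1,0,0],"turn":[0,0,0],"gripper":0},{"linear":[-0.12,0,0],"turn":[0,0,0],"gripper":0},{"linear":[-0.14,0,0],"turn":[0,0,0],"gripper":0},{"linear":[-0.16,0,0],"turn":[0,0,0],"gripper":0},{"linear":[-0.18,0,0],"turn":[0,0,0],"gripper":0},{"linear":[-0.18,0,0],"turn":[0,0,0],"gripper":0}]'
python3 - <<'E'
from h import *
img,W,c=cloud("scene"); cv2.imwrite("pics/s2.png",cv2.resize(img[150:320,260:480],(800,618))[:590,:,::-1])
E
```

```text
clock: 5.18
ee_pos: [0.526, 0.2917, 0.12]
ee_rot: [-90.0, 0.0, 0.3]
force: [0.3, 0.1, 0.5]
finger_gap: 0.008
```

View pics/s2.png

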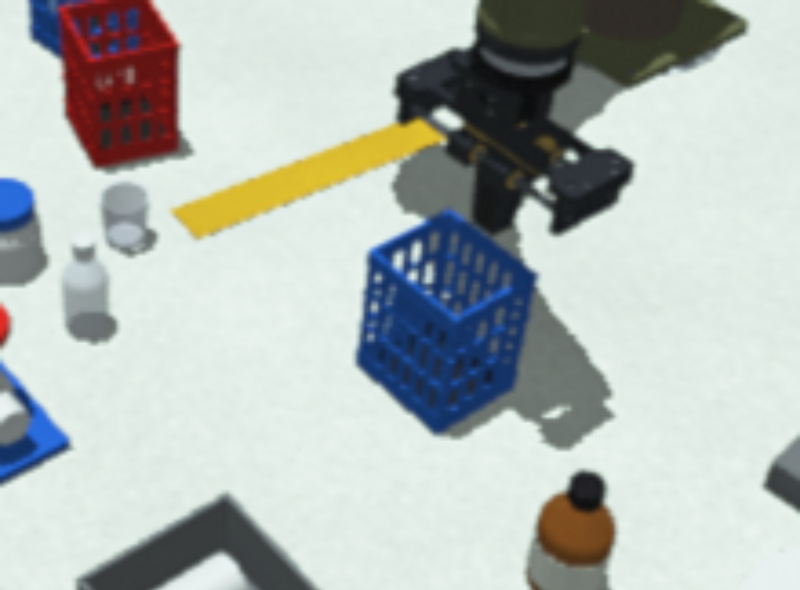

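```bash
python3 - <<'E'
from h import *
for n in("top","scene"):
    img,W,c=cloud(n)
    hsv=cv2.cvtColor(img,cv2.COLOR_RGB2HSV);H,S,V=[hsv[...,i].astype(int) for i in range(3)]
    m=(abs(H-112)<15)&(S>120)&(abs(W[...,1]-.29)<.09)&(abs(W[...,0]-.54)<.12)
    P=W[m];T=P[P[:,2]>.118];print(n,P.min(0),P.max(0));print(rect(T),np.percentile(P[:,2],[90,95,99]))
    d=(V<70)&(abs(W[...,1]-.29)<.03)&(abs(W[...,0]-.54)<.08)&(W[...,2]>.1)&(W[...,2]<.17)&~m
    if d.any(): print(W[d].min(0),W[d].max(0))
img,W,c=cloud("top")
cv2.imwrite("pics/t2.png",cv2.resize(img[150:290,160:320],(800,600),interpolation=cv2.INTER_CUBIC)[:,:,::-1])
img,W,c=cloud("wrist"); cv2.imwrite("pics/w2.png",img[:,:,::-1])
E
```

```text
top [0.59861484 0.2414256  0.08289918] [0.60886326 0.27335446 0.13188029]
((604.4989013671875, 256.8791809082031), (32.47532653808594, 5.623809814453125), 78.90474700927734) [0.1306262  0.13142198 0.13179276]
scene [ 0.43545271  0.22095938 -0.00218471] [0.61185187 0.34418313 0.13406657]
((564.7514038085938, 292.2198791503906), (92.7308120727539, 103.1373519897461), 0.844782829284668) [0.12667138 0.12908104 0.13144641]
[0.52455212 0.2806341  0.14950372] [0.5392129  0.30907848 0.16995728]
```

View pics/w2.png

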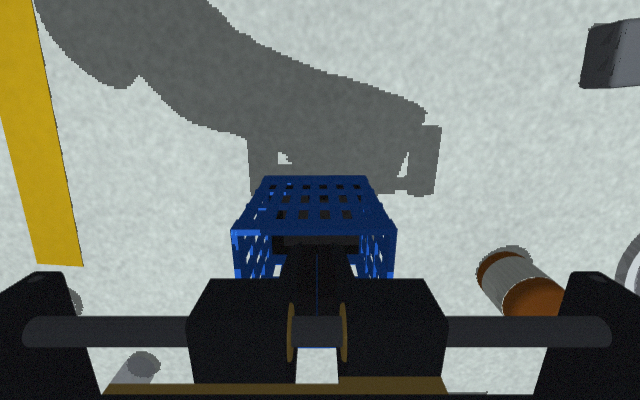

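View pics/t2.png

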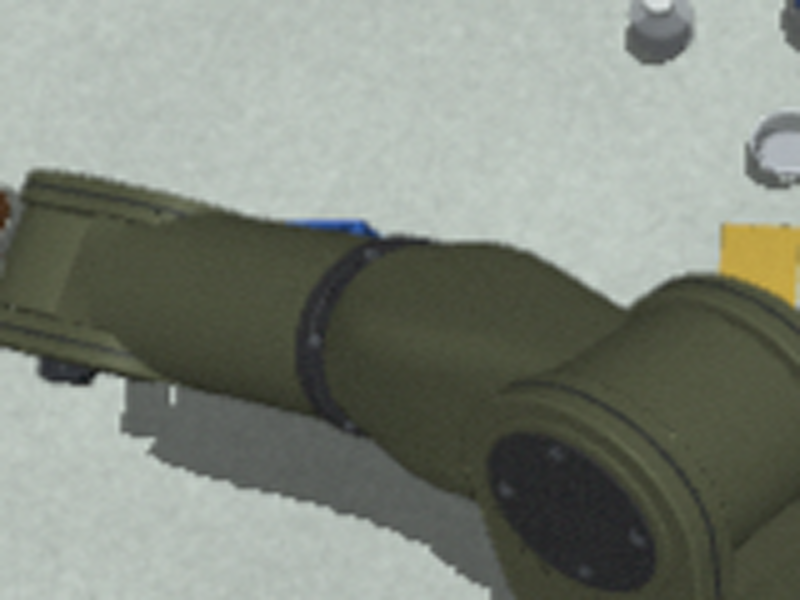

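```bash
python3 - <<'E'
from h import *
img,W,c=cloud("wrist")
for v in range(225,300,8): print(v,W[v,308].round(3),img[v,308],W[v,330].round(3))
img,W,c=cloud("scene")
# zoom around fingers
cv2.imwrite("pics/s3.png",cv2.resize(img[170:280,350:430],(580,798),interpolation=cv2.INTER_NEAREST)[:590,:,::-1])
for v in range(195,235,3): print(v,W[v,397].round(3),img[v,397])
E
```

```text
225 [0.518 0.286 0.125] [19 39 83] [0.518 0.299 0.125]
233 [0.522 0.286 0.129] [12 37 87] [0.521 0.299 0.13 ]
241 [0.589 0.282 0.006] [29 27 29] [0.589 0.305 0.006]
249 [0.518 0.287 0.156] [15 17 17] [0.518 0.298 0.156]
257 [0.518 0.287 0.163] [20 16 21] [0.518 0.298 0.164]
265 [0.518 0.287 0.172] [12 15 21] [0.517 0.297 0.173]
273 [0.518 0.287 0.178] [16 13 20] [0.519 0.297 0.177]
281 [0.518 0.287 0.184] [16 16 18] [0.518 0.297 0.184]
289 [0.517 0.288 0.191] [25 27 25] [0.518 0.297 0.19 ]
297 [0.518 0.288 0.195] [19 18 17] [0.518 0.296 0.195]
195 [0.556 0.312 0.239] [41 45 50]
198 [0.56  0.317 0.234] [28 31 32]
201 [0.561 0.32  0.226] [26 27 30]
204 [0.535 0.301 0.19 ] [24 26 29]
207 [0.536 0.304 0.182] [27 28 31]
210 [0.539 0.308 0.175] [24 26 28]
213 [0.533 0.305 0.158] [51 54 53]
216 [ 0.392  0.197 -0.001] [103 111 108]
219 [0.523 0.301 0.128] [ 19  50 101]
222 [0.521 0.302 0.116] [ 25  53 101]
225 [0.52  0.303 0.104] [ 28  54 101]
228 [0.521 0.306 0.095] [ 31  56 103]
231 [0.563 0.34  0.132] [ 34  88 179]
234 [0.56  0.34  0.119] [ 44  64 102]
```

View pics/s3.png

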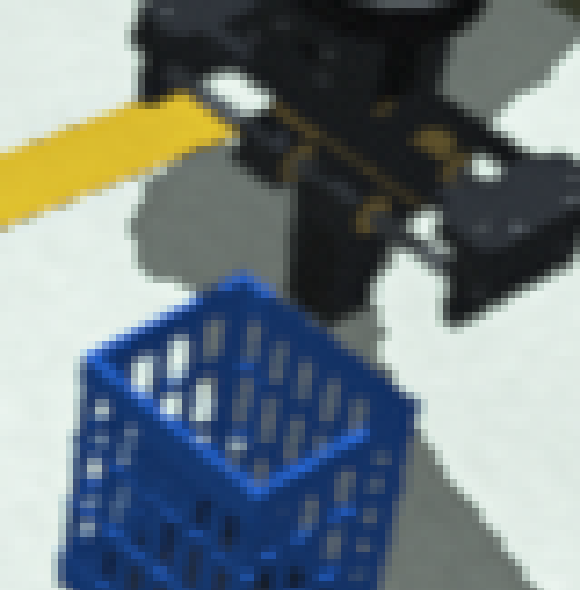

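```bash
python3 - <<'E'
from h import *
img,W,c=cloud("scene")
V=img.max(-1)
d=(V<75)&(abs(W[...,1]-.29)<.12)&(abs(W[...,0]-.54)<.06)&(W[...,2]>.14)&(W[...,2]<.32)
P=W[d]
for y0 in np.arange(.18,.40,.02):
    q=P[(P[:,1]>=y0)&(P[:,1]<y0+.02)]
    if len(q): print(round(y0,2),len(q),"zmin",np.percentile(q[:,2],[0,5]).round(3),"x",q[:,0].min().round(3),q[:,0].max().round(3))
E
```

```text
0.2 127 zmin [0.221 0.224] x 0.5 0.563
0.22 69 zmin [0.23  0.233] x 0.52 0.562
0.24 55 zmin [0.251 0.251] x 0.541 0.562
0.26 182 zmin [0.165 0.19 ] x 0.534 0.563
0.28 234 zmin [0.151 0.158] x 0.508 0.566
0.3 395 zmin [0.157 0.171] x 0.497 0.564
0.32 192 zmin [0.213 0.225] x 0.5 0.563
0.34 59 zmin [0.226 0.232] x 0.508 0.557
0.36 183 zmin [0.219 0.223] x 0.498 0.563
0.38 105 zmin [0.237 0.24 ] x 0.499 0.562
```

The readout is consistent in x and y. The fingers physically end about 30 mm behind the stated TCP: the scene shows their tip at z≈0.15, at (325,320) in the zoom, so the finger passed over the rim. The crate has not moved. I'll go back behind it and down about 32 mm further.

```bash
python3 -m creep '[{"linear":[0.1,-0.04,0],"turn":[0,0,0],"gripper":0},{"linear":[0.31,-0.04,0],"turn":[0,0,0],"gripper":0},{"linear":[0.31,-0.04,0],"turn":[0,0,0],"gripper":0},{"linear":[0.31,-0.04,0],"turn":[0,0,0],"gripper":0},{"linear":[0.31,0.08,0],"turn":[0,0,0],"gripper":0},{"linear":[0.31,0.08,0],"turn":[0,0,0],"gripper":0},{"linear":[0.285,0.08,0],"turn":[0,0,0],"gripper":0},{"linear":[0.26,0.08,0],"turn":[0,0,0],"gripper":0},{"linear":[0.235,0.08,0],"turn":[0,0,0],"gripper":0},{"linear":[0.21,0.08,0],"turn":[0,0,0],"gripper":0},{"linear":[0.185,0.08,0],"turn":[0,0,0],"gripper":0},{"linear":[0.16,0.08,0],"turn":[0,0,0],"gripper":0}]'
python3 - <<'E'
from h import *
img,W,c=cloud("scene"); cv2.imwrite("pics/s4.png",cv2.resize(img[150:320,260:480],(800,618))[:590,:,::-1])
E
```

```text
clock: 7.08
ee_pos: [0.5905, 0.292, 0.0884]
ee_rot: [-90.0, -0.1, 0.3]
force: [2.5, 0.2, 3.3]
finger_gap: 0.005
```

View pics/s4.png

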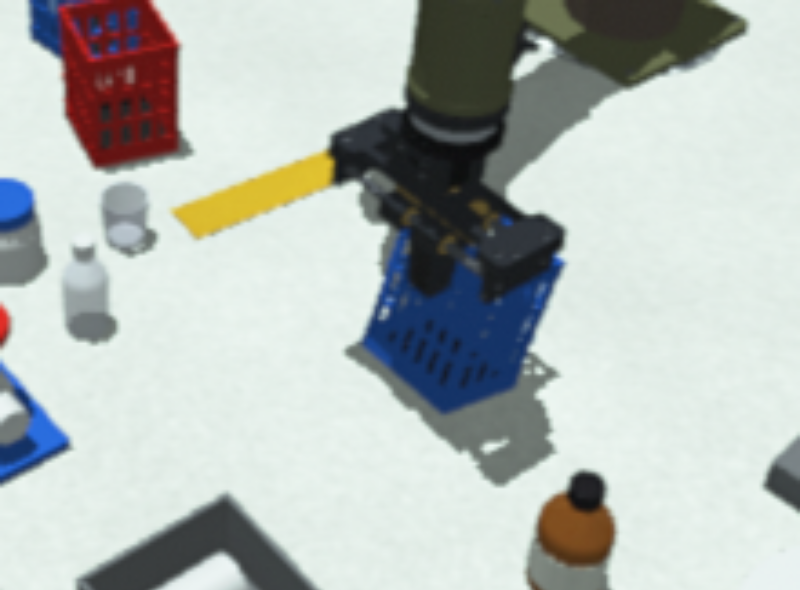

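Now it is really tilting, with its far lower edge lifted at (445,410). I'll push on to x≈0.52.

```bash
python3 -m creep '[{"linear":[-0.025,0,0],"turn":[0,0,0],"gripper":0},{"linear":[-0.05,0,0],"turn":[0,0,0],"gripper":0},{"linear":[-0.075,0,0],"turn":[0,0,0],"gripper":0},{"linear":[-0.1,0,0],"turn":[0,0,0],"gripper":0},{"linear":[-0.115,0,0],"turn":[0,0,0],"gripper":0},{"linear":[-0.13,0,0],"turn":[0,0,0],"gripper":0},{"linear":[-0.145,0,0],"turn":[0,0,0],"gripper":0},{"linear":[-0.16,0,0],"turn":[0,0,0],"gripper":0},{"linear":[-0.175,0,0],"turn":[0,0,0],"gripper":0},{"linear":[-0.175,0,0],"turn":[0,0,0],"gripper":0}]'
python3 - <<'E'
from h import *
img,W,c=cloud("scene"); cv2.imwrite("pics/s5.png",cv2.resize(img[150:320,260:480],(800,618))[:590,:,::-1])
E
```

```text
clock: 8.38
ee_pos: [0.5201, 0.2915, 0.088]
ee_rot: [-90.0, 0.0, 0.3]
force: [-0.3, -0.6, -0.7]
finger_gap: 0.003
```

View pics/s5.png

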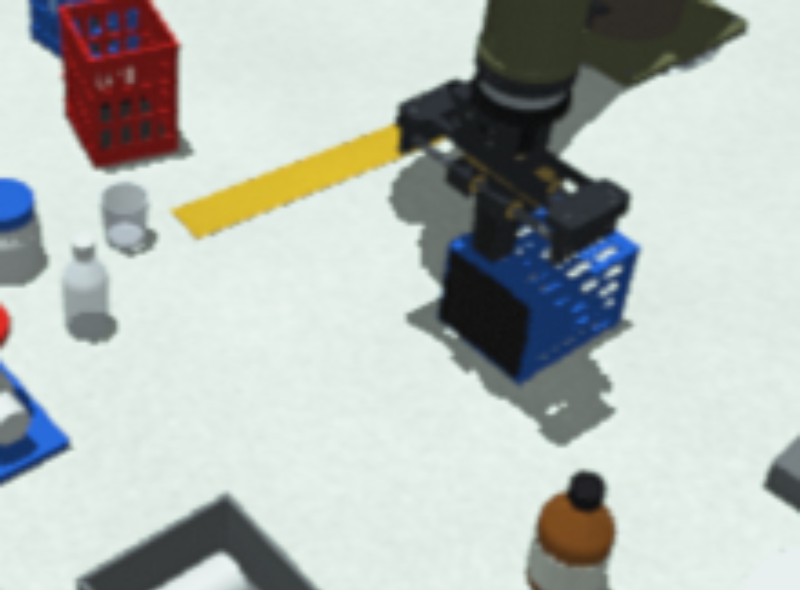

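The left crate has fallen onto its side. Its black underside at (485,320) faces away from the robot and carries no stamp, so the right crate must be the stamped one. I'll move to the right crate.

```bash
python3 - <<'E'
from h import *
print(readout.sense()["joints"])
plan([.53,.0,.25],6.4)
plan([.61,-.289,.25],6.4)
E
```

```text
[ -9.72315443  52.76316009 -44.32954522  99.47523336  47.8902319
  48.60104289  13.80892451]
lin [ 0.0197 -0.405  -0.729 ] turn [ 0.     -0.0338  0.    ] deg [ 0.  -6.1  0. ] dist 0.333668050171343
lin [ 0.2159 -0.4049 -1.4525] turn [ 0.     -0.0338  0.    ] deg [ 0.  -6.1  0. ] dist 0.6093183468930582
```

```bash
python3 -m creep '[{"linear":[0,-0.15,0],"turn":[0,0,0],"gripper":0},{"linear":[0,-0.3,0],"turn":[0,0,0],"gripper":0},{"linear":[0,-0.4,-0.1],"turn":[0,0,0],"gripper":0},{"linear":[0.02,-0.4,-0.4],"turn":[0,-0.02,0],"gripper":0},{"linear":[0.02,-0.4,-0.73],"turn":[0,-0.034,0],"gripper":0},{"linear":[0.02,-0.4,-0.73],"turn":[0,-0.034,0],"gripper":0},{"linear":[0.02,-0.4,-0.73],"turn":[0,-0.034,0],"gripper":0},{"linear":[0.02,-0.4,-0.73],"turn":[0,-0.034,0],"gripper":0},{"linear":[0.02,-0.4,-0.73],"turn":[0,-0.034,0],"gripper":0},{"linear":[0.02,-0.4,-0.73],"turn":[0,-0.034,0],"gripper":0}]'
python3 - <<'E'
from h import *
print(readout.sense()["joints"])
plan([.61,-.289,.25],6.4)
E
```

```text
clock: 9.68
ee_pos: [0.5302, 0.0017, 0.2483]
ee_rot: [-89.9, -0.0, 6.6]
force: [-0.2, 0.0, 1.0]
finger_gap: 0.0
[ 28.32486581  38.65799414 -57.87725892 101.87118     37.22740362
  60.8700522   53.45641981]
lin [ 0.1148 -0.0049 -0.7447] turn [-0.0003  0.0011  0.0003] deg [-0.1  0.2  0. ] dist 0.30141703769016553
```

```bash
python3 -m creep '[{"linear":[0.06,0,-0.3],"turn":[0,0,0],"gripper":0},{"linear":[0.115,0,-0.745],"turn":[0,0,0],"gripper":0},{"linear":[0.115,0,-0.745],"turn":[0,0,0],"gripper":0},{"linear":[0.115,0,-0.745],"turn":[0,0,0],"gripper":0},{"linear":[0.115,0,-0.745],"turn":[0,0,0],"gripper":0},{"linear":[0.115,0,-0.745],"turn":[0,0,0],"gripper":0},{"linear":[0.115,0,-0.745],"turn":[0,0,0],"gripper":0},{"linear":[0.115,0,-0.745],"turn":[0,0,0],"gripper":0}]'
python3 - <<'E'
from h import *
print(readout.sense()["joints"])
plan([.61,-.289,.088],6.4)
img,W,c=cloud("top")
hsv=cv2.cvtColor(img,cv2.COLOR_RGB2HSV);H,S,V=[hsv[...,i].astype(int) for i in range(3)]
m=(abs(H-112)<15)&(S>120)&(abs(W[...,1]-.29)<.09)&(abs(W[...,0]-.48)<.15)
P=W[m];T=P[P[:,2]>.08];print("L",rect(T),P.max(0))
img,W,c=cloud("wrist"); cv2.imwrite("pics/w3.png",img[:,:,::-1])
hsv=cv2.cvtColor(img,cv2.COLOR_RGB2HSV);H,S,V=[hsv[...,i].astype(int) for i in range(3)]
m=(abs(H-112)<15)&(S>120)&(abs(W[...,1]+.3)<.08)&(abs(W[...,0]-.52)<.09)
P=W[m];T=P[P[:,2]>.122];print("R",rect(T),P.max(0))
E
```

```text
clock: 10.68
ee_pos: [0.6097, -0.2885, 0.2484]
ee_rot: [-90.0, -0.0, 6.7]
force: [-0.2, -1.2, 0.8]
finger_gap: 0.005
[ 46.52995606  49.74206999 -56.08324632  76.02032398  40.9080025
  75.0698942   86.77368058]
lin [ 0.0005  0.4011 -0.0015] turn [-0.0002  0.0015  0.0002] deg [-0.   0.3  0. ] dist 0.1604448094988316
L ((447.4608154296875, 289.1400146484375), (99.41304779052734, 125.94610595703125), 89.9410171508789) [0.51047596 0.3400705  0.09915592]
R ((545.9041137695312, -304.2728271484375), (129.85409545898438, 151.30491638183594), 5.651749610900879) [ 0.60981485 -0.22568254  0.37976006]
```

View pics/w3.png

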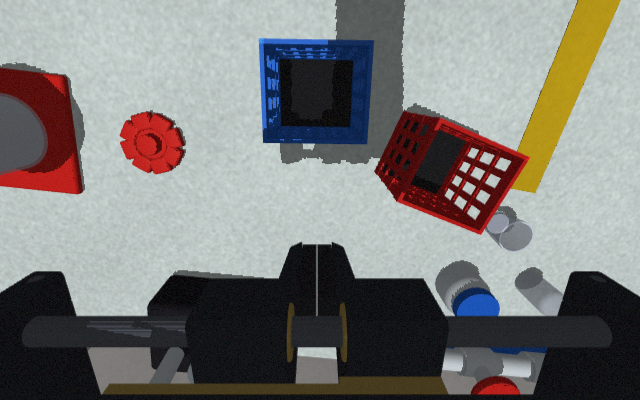

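The wrist view shows the right crate (260–375, 38–143) square to the tool and centred at column 316. The red crate is well to the side.

```bash
python3 -m creep '[{"linear":[0.02,0.15,0],"turn":[0,0,0],"gripper":0},{"linear":[0.02,0.3,0],"turn":[0,0,0],"gripper":0},{"linear":[0.02,0.4,0],"turn":[0,0,0],"gripper":0},{"linear":[0.02,0.4,0],"turn":[0,0,0],"gripper":0},{"linear":[0,0.4,0],"turn":[0,0,0],"gripper":0},{"linear":[-0.025,0.4,0],"turn":[0,0,0],"gripper":0},{"linear":[-0.05,0.4,0],"turn":[0,0,0],"gripper":0},{"linear":[-0.075,0.4,0],"turn":[0,0,0],"gripper":0},{"linear":[-0.1,0.4,0],"turn":[0,0,0],"gripper":0},{"linear":[-0.125,0.4,0],"turn":[0,0,0],"gripper":0},{"linear":[-0.15,0.4,0],"turn":[0,0,0],"gripper":0}]'
python3 - <<'E'
from h import *
img,W,c=cloud("scene"); cv2.imwrite("pics/s6.png",cv2.resize(img[100:250,220:420],(800,600))[:590,:,::-1])
E
```

```text
clock: 12.15
ee_pos: [0.5495, -0.2981, 0.0884]
ee_rot: [-90.0, -0.1, 6.4]
force: [3.3, 0.9, 3.7]
finger_gap: 0.005
```

View pics/s6.png

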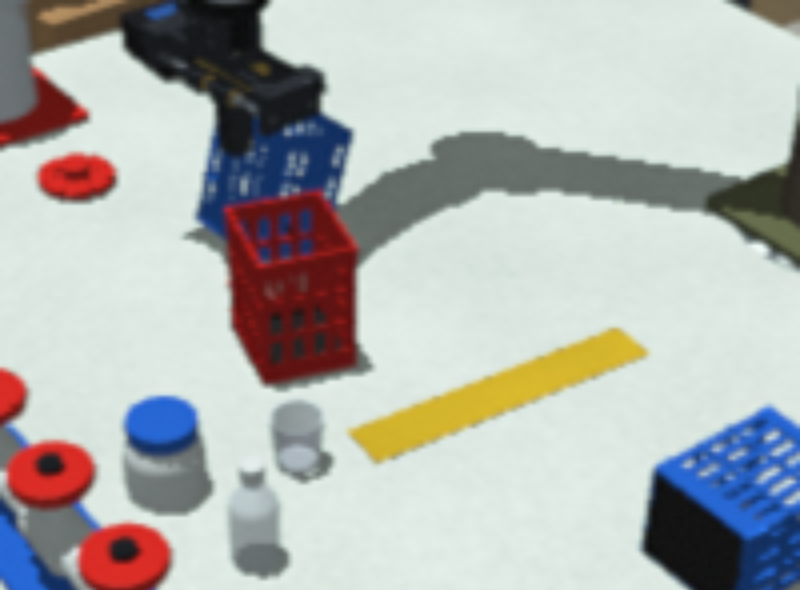

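The right crate is tilting at (280,170).

```bash
python3 -m creep '[{"linear":[-0.025,0,0],"turn":[0,0,0],"gripper":0},{"linear":[-0.05,0,0],"turn":[0,0,0],"gripper":0},{"linear":[-0.075,0,0],"turn":[0,0,0],"gripper":0},{"linear":[-0.1,0,0],"turn":[0,0,0],"gripper":0},{"linear":[-0.115,0,0],"turn":[0,0,0],"gripper":0},{"linear":[-0.13,0,0],"turn":[0,0,0],"gripper":0},{"linear":[-0.145,0,0],"turn":[0,0,0],"gripper":0},{"linear":[-0.16,0,0],"turn":[0,0,0],"gripper":0},{"linear":[-0.175,0,0],"turn":[0,0,0],"gripper":0},{"linear":[-0.175,0,0],"turn":[0,0,0],"gripper":0}]'
python3 - <<'E'
from h import *
img,W,c=cloud("scene"); cv2.imwrite("pics/s7.png",cv2.resize(img[100:250,220:420],(800,600))[:590,:,::-1])
E
```

```text
clock: 13.45
ee_pos: [0.4793, -0.3062, 0.0879]
ee_rot: [-90.0, 0.0, 6.4]
force: [0.1, 0.2, 1.4]
finger_gap: 0.0
```

View pics/s7.png

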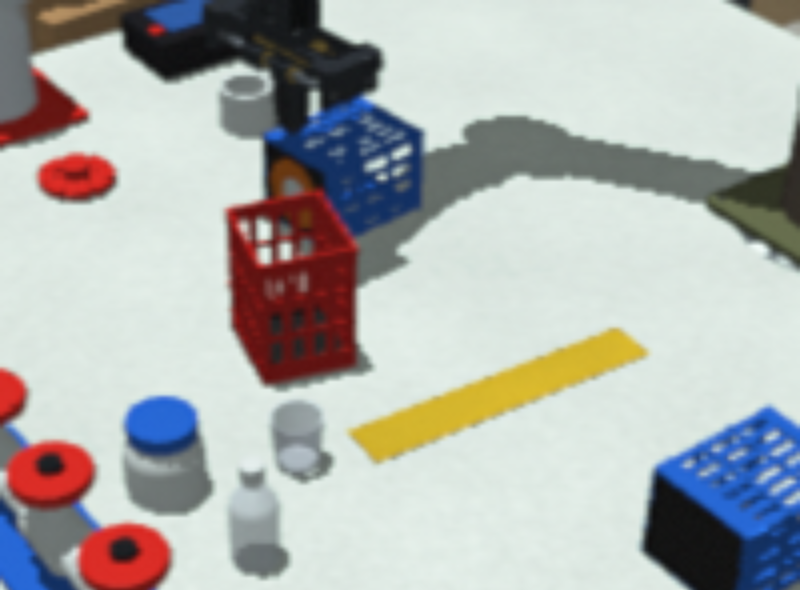

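The right crate has fallen and shows the orange and white stamp at (295,180), facing away. Now I'll lift, swing round to its right side and measure it.

```bash
python3 - <<'E'
from h import *
print(readout.sense()["joints"])
plan([.42,-.46,.22],-83.6)
E
```

```text
[ 55.45320289  53.39869153 -50.42667771 104.18803239  53.82205577
  50.05736149  74.77781237]
lin [-0.1916 -0.3301 -0.3658] turn [0.e+00 5.e-01 1.e-04] deg [ 0. 90.  0.] dist 0.21145133613865266
```

```bash
python3 -m creep '[{"linear":[0,-0.15,0],"turn":[0,0,0],"gripper":0},{"linear":[0,-0.33,0],"turn":[0,0.04,0],"gripper":0},{"linear":[-0.1,-0.33,-0.2],"turn":[0,0.1,0],"gripper":1},{"linear":[-0.19,-0.33,-0.366],"turn":[0,0.16,0],"gripper":1},{"linear":[-0.19,-0.33,-0.366],"turn":[0,0.22,0],"gripper":1},{"linear":[-0.19,-0.33,-0.366],"turn":[0,0.28,0],"gripper":1},{"linear":[-0.19,-0.33,-0.366],"turn":[0,0.34,0],"gripper":1},{"linear":[-0.19,-0.33,-0.366],"turn":[0,0.4,0],"gripper":1},{"linear":[-0.19,-0.33,-0.366],"turn":[0,0.46,0],"gripper":1},{"linear":[-0.19,-0.33,-0.366],"turn":[0,0.5,0],"gripper":1},{"linear":[-0.19,-0.33,-0.366],"turn":[0,0.5,0],"gripper":1},{"linear":[-0.19,-0.33,-0.366],"turn":[0,0.5,0],"gripper":1}]'
cat >> h.py <<'E'
def crate(cx,cy,cams=("top","scene"),zmin=.07,zmax=.1,r=.11):
    for n in cams:
        img,W,c=cloud(n)
        hsv=cv2.cvtColor(img,cv2.COLOR_RGB2HSV);H,S,V=[hsv[...,i].astype(int) for i in range(3)]
        m=(abs(H-112)<15)&(S>100)&(abs(W[...,1]-cy)<r)&(abs(W[...,0]-cx)<r)&(W[...,2]>zmin)&(W[...,2]<zmax)
        if m.sum()>20:
            P=W[m]; print(n,m.sum(),np.round(rect(P)[0],1),np.round(rect(P)[1],1),round(rect(P)[2],1),"min",P.min(0).round(3),"max",P.max(0).round(3))
        yield n,img,W
E
python3 - <<'E'
from h import *
print(readout.sense()["joints"])
for n,img,W in crate(.415,-.31):
    if n=="top": cv2.imwrite("pics/t3.png",cv2.resize(img[150:330,290:530],(800,600))[:,:,::-1])
    else: cv2.imwrite("pics/s8.png",cv2.resize(img[80:200,220:380],(800,600))[:,:,::-1])
    if n=="scene":
        d=(img.max(-1)<75)&(abs(W[...,1]+.46)<.04)&(abs(W[...,0]-.42)<.12)&(W[...,2]>.1)&(W[...,2]<.3)
        if d.any(): print("tips z",np.percentile(W[d][:,2],[0,2,10]))
E
```

```text
clock: 15.0
ee_pos: [0.421, -0.4598, 0.2199]
ee_rot: [-90.0, 0.0, -83.4]
force: [-0.6, 0.6, -0.7]
finger_gap: 1.0
[ 62.05467041  41.64990629 -34.9491003   88.46644515  26.55278246
  58.35266655  26.35327139]
top 1150 [ 413.8 -309.2] [127.  101.5] 5.7 min [ 0.346 -0.365  0.07 ] max [ 0.482 -0.254  0.099]
scene 461 [ 417.  -306.9] [132.6 109.8] 5.0 min [ 0.349 -0.363  0.07 ] max [ 0.485 -0.246  0.096]
tips z [0.25114202 0.25381626 0.25970251]
```

View pics/t3.png

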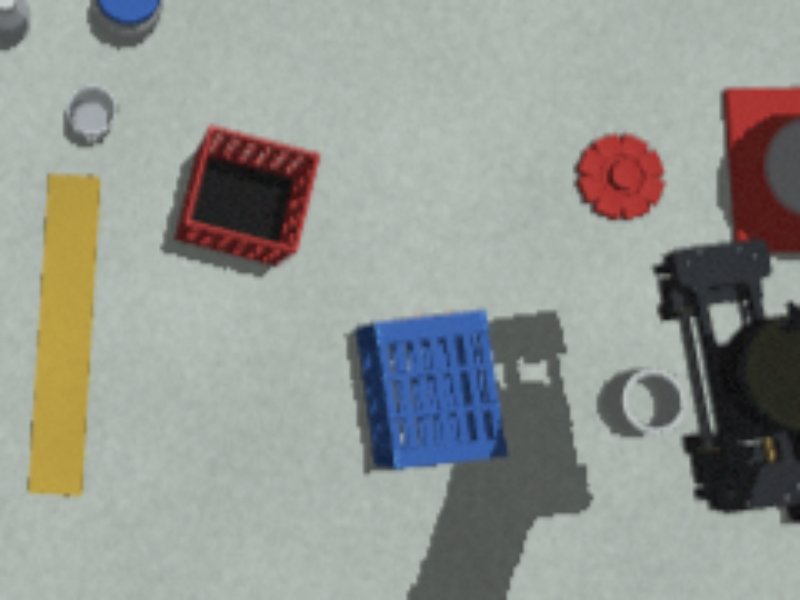

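View pics/s8.png

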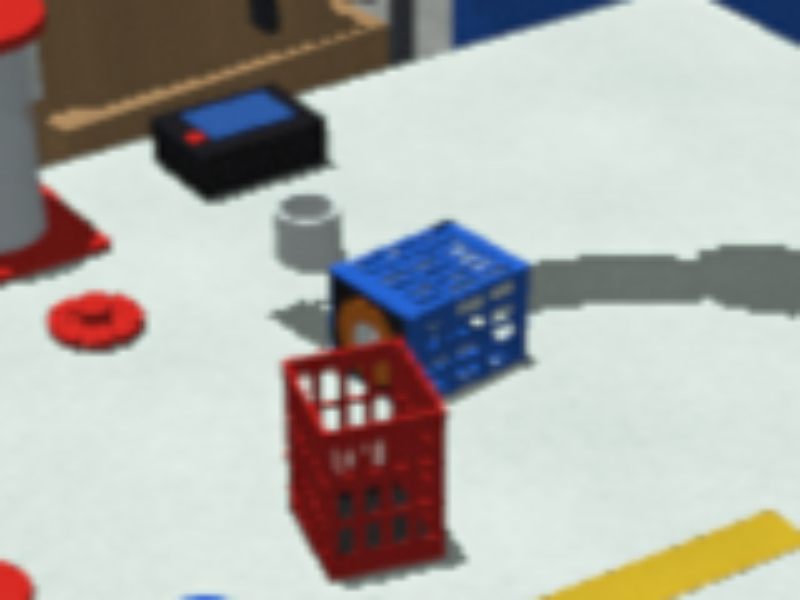

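The top view shows the stamped crate lying at about (0.415, −0.309) with yaw ≈5.7°, and a clear corridor past the red crate. The tips read 0.25 m in the scene against 0.22 reported, so the 30 mm offset also holds with the fingers open.

```bash
python3 - <<'E'
from h import *
plan([.422,-.425,.22],-84.3)
plan([.422,-.425,.010],-84.3)
E
```

```text
lin [-0.0863 -0.0003  0.0128] turn [-0.0001  0.0045 -0.0001] deg [-0.   0.8 -0. ] dist 0.034879697615540425
lin [-0.0861  0.5247  0.0127] turn [-0.0001  0.0045 -0.0001] deg [-0.   0.8 -0. ] dist 0.21273143366804997
```

```bash
python3 -m creep '[{"linear":[-0.086,0,0.012],"turn":[0,0.0045,0],"gripper":1},{"linear":[-0.086,0.15,0.012],"turn":[0,0.0045,0],"gripper":1},{"linear":[-0.086,0.3,0.012],"turn":[0,0.0045,0],"gripper":1},{"linear":[-0.086,0.4,0.012],"turn":[0,0.0045,0],"gripper":1},{"linear":[-0.086,0.47,0.012],"turn":[0,0.0045,0],"gripper":1},{"linear":[-0.086,0.525,0.012],"turn":[0,0.0045,0],"gripper":1},{"linear":[-0.086,0.525,0.012],"turn":[0,0.0045,0],"gripper":1},{"linear":[-0.086,0.525,0.012],"turn":[0,0.0045,0],"gripper":1}]'
python3 - <<'E'
from h import *
print(readout.sense()["joints"])
plan([.421,-.355,.01],-84.3)
plan([.421,-.034,.01],-84.3)
for n,img,W in crate(.415,-.31):
    if n=="scene": cv2.imwrite("pics/s9.png",cv2.resize(img[80:200,220:380],(800,600))[:,:,::-1])
E
```

```text
clock: 16.1
ee_pos: [0.4223, -0.4255, 0.0107]
ee_rot: [-89.9, -0.0, -84.4]
force: [0.2, -0.2, -0.0]
finger_gap: 1.0
[ 54.39837896  55.28233873 -24.24034464 100.98754447  39.07990504
  32.32393112  11.20199143]
lin [-0.1758  0.0017  0.0139] turn [-0.0004 -0.0005  0.0002] deg [-0.1 -0.1  0. ] dist 0.07054774638029764
lin [-0.9745  0.0012  0.0925] turn [-0.0004 -0.0005  0.0002] deg [-0.1 -0.1  0. ] dist 0.39153434572937607
top 1160 [ 413.8 -309.2] [127.3 100.8] 6.0 min [ 0.346 -0.364  0.07 ] max [ 0.481 -0.253  0.099]
scene 451 [ 417.3 -308.5] [134.6 106.2] 6.0 min [ 0.349 -0.365  0.07 ] max [ 0.488 -0.25   0.095]
```

View pics/s9.png

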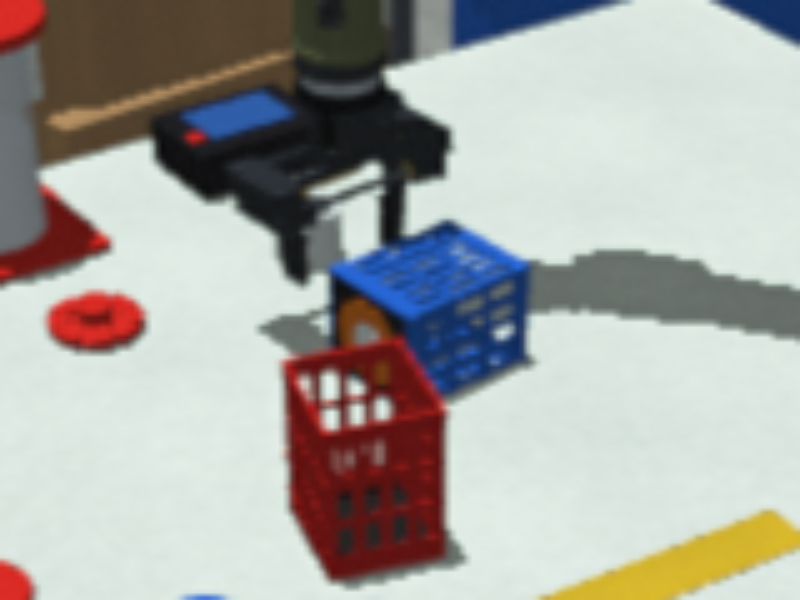

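The fingers straddle the crate's right side at (295,270) and (395,230), ready to push.

```bash
python3 -m creep '[{"linear":[-0.08,0,0.007],"turn":[0,0,0],"gripper":1},{"linear":[-0.14,0,0.013],"turn":[0,0,0],"gripper":1},{"linear":[-0.17,0,0.016],"turn":[0,0,0],"gripper":1},{"linear":[-0.2,0,0.019],"turn":[0,0,0],"gripper":1},{"linear":[-0.23,0,0.022],"turn":[0,0,0],"gripper":1},{"linear":[-0.26,0,0.025],"turn":[0,0,0],"gripper":1},{"linear":[-0.29,0,0.028],"turn":[0,0,0],"gripper":1},{"linear":[-0.32,0,0.03],"turn":[0,0,0],"gripper":1},{"linear":[-0.35,0,0.033],"turn":[0,0,0],"gripper":1},{"linear":[-0.38,0,0.036],"turn":[0,0,0],"gripper":1}]'
python3 - <<'E'
from h import *
s=readout.sense();print(s["joints"],s["ee_pos"])
for n,img,W in crate(.415,-.24,r=.1):
    if n=="scene": cv2.imwrite("pics/s10.png",cv2.resize(img[80:230,220:420],(800,600))[:,:,::-1])
E
```

```text
clock: 17.45
ee_pos: [0.4221, -0.2753, 0.0108]
ee_rot: [-89.9, -0.3, -84.6]
force: [0.3, -5.2, 4.7]
finger_gap: 1.001
[ 36.07134725  50.64991096 -13.66869072 118.1059337   42.63295273
  15.88946226  -8.74771441] [ 0.42205408 -0.27533976  0.01083851]
top 948 [ 414.2 -208.1] [128.3  90.1] 5.5 min [ 0.346 -0.255  0.07 ] max [ 0.48  -0.158  0.099]
scene 486 [ 420.1 -216.8] [132.5 122.5] 6.3 min [ 0.351 -0.284  0.07 ] max [ 0.486 -0.153  0.097]
```

View pics/s10.png

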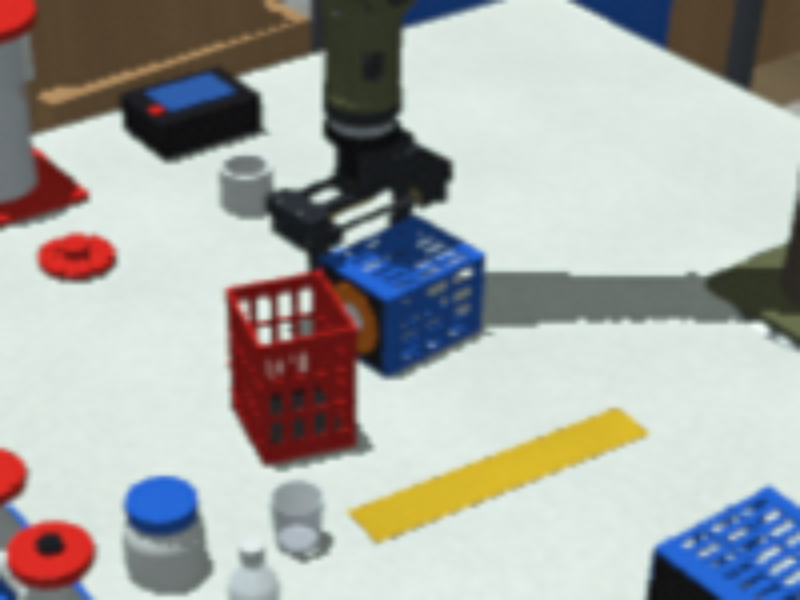

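The crate slides along without turning, its stamp at (360,310). Joint 6 is dropping, so I'll continue while watching it.

```bash
python3 -m creep '[{"linear":[-0.03,0,0.003],"turn":[0,0,0],"gripper":1},{"linear":[-0.06,0,0.006],"turn":[0,0,0],"gripper":1},{"linear":[-0.09,0,0.009],"turn":[0,0,0],"gripper":1},{"linear":[-0.12,0,0.012],"turn":[0,0,0],"gripper":1},{"linear":[-0.15,0,0.015],"turn":[0,0,0],"gripper":1},{"linear":[-0.18,0,0.018],"turn":[0,0,0],"gripper":1},{"linear":[-0.21,0,0.021],"turn":[0,0,0],"gripper":1},{"linear":[-0.24,0,0.024],"turn":[0,0,0],"gripper":1},{"linear":[-0.27,0,0.027],"turn":[0,0,0],"gripper":1}]'
python3 - <<'E'
from h import *
s=readout.sense();print(s["joints"],s["ee_pos"])
for n,img,W in crate(.415,-.12,r=.1):
    if n=="scene": cv2.imwrite("pics/s11.png",cv2.resize(img[80:230,220:420],(800,600))[:,:,::-1])
E
```

```text
clock: 18.68
ee_pos: [0.4212, -0.1647, 0.0101]
ee_rot: [-90.0, -0.1, -84.5]
force: [1.3, -5.3, 4.1]
finger_gap: 1.0
[ 17.94779441  49.60070969  -4.07164295 126.86820209  41.78260128
   4.80936546 -20.87677034] [ 0.42116929 -0.16473197  0.01011827]
top 927 [413.6 -95.5] [127.8  84.8] 5.5 min [ 0.348 -0.142  0.07 ] max [ 0.479 -0.048  0.098]
scene 513 [ 417.2 -105.9] [131.4 117.4] 5.7 min [ 0.35  -0.169  0.07 ] max [ 0.486 -0.042  0.097]
```

View pics/s11.png

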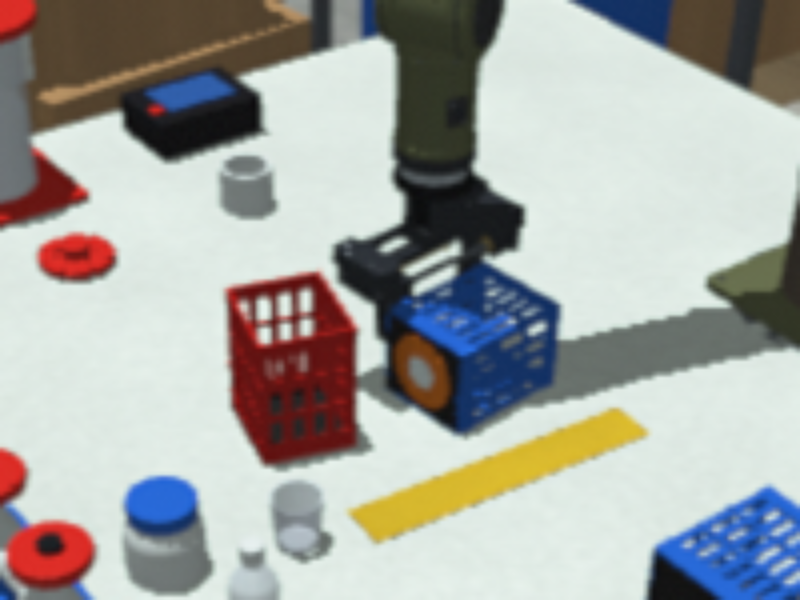

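The stamped crate is past half way and the stamp is visible at (420,370). Joint 6 is at 4.8° with a limit of 2.4°, so I'll lean the hand back with the fingertips leading. That keeps the wrist farther out for the rest of the push.

```bash
python3 -m creep '[{"linear":[0,0,0],"turn":[0,0,0.045],"gripper":1},{"linear":[0,0,0],"turn":[0,0,0.09],"gripper":1},{"linear":[0,0,0],"turn":[0,0,0.135],"gripper":1},{"linear":[0,0,0],"turn":[0,0,0.17],"gripper":1},{"linear":[0,0,0],"turn":[0,0,0.17],"gripper":1},{"linear":[0,0,0],"turn":[0,0,0.17],"gripper":1}]'
python3 - <<'E'
from h import *
s=readout.sense();print(s["joints"],s["ee_pos"],s["ee_rot"])
R0=R.from_euler('xyz',s["ee_rot"],degrees=True)
print(R0.as_matrix().round(3)); print("10cm +y",R0.inv().apply([0,.1,0])/.4,"1cm up",R0.inv().apply([0,0,.01])/.4)
img,W,c=cloud("scene"); cv2.imwrite("pics/s12.png",cv2.resize(img[80:230,220:420],(800,600))[:,:,::-1])
E
```

```text
clock: 19.52
ee_pos: [0.4212, -0.1622, 0.0104]
ee_rot: [-90.0, 30.6, -84.2]
force: [-0.4, 0.4, -0.3]
finger_gap: 1.0
[ 60.16221946  65.9455861  -48.78402543 107.61069861  28.59668812
  40.68706785   7.66378137] [ 0.42120905 -0.16218057  0.01041436] [-89.97604732  30.5829662  -84.22076556]
[[ 0.087 -0.051  0.995]
 [-0.857  0.506  0.1  ]
 [-0.509 -0.861  0.   ]]
10cm +y [-0.21412941  0.12656038  0.02512102] 1cm up [-1.27196375e-02 -2.15223312e-02  8.99747886e-06]
```

View pics/s12.png

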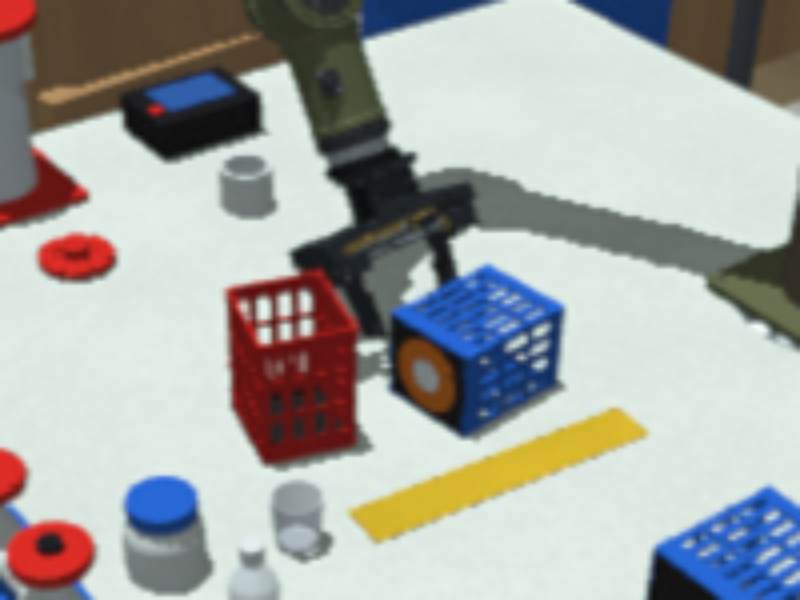

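The lean worked: joint 6 is at 41°. The crate has not moved since, and the tips at (375,325) and (450,275) sit just behind it.

```bash
python3 - <<'E'
from h import *
for n,img,W in crate(.415,-.1,r=.1): pass
E
python3 -m creep '[{"linear":[-0.03,0.018,0.003],"turn":[0,0,0],"gripper":1},{"linear":[-0.06,0.035,0.007],"turn":[0,0,0],"gripper":1},{"linear":[-0.085,0.05,0.01],"turn":[0,0,0],"gripper":1},{"linear":[-0.11,0.065,0.013],"turn":[0,0,0],"gripper":1},{"linear":[-0.135,0.08,0.016],"turn":[0,0,0],"gripper":1},{"linear":[-0.16,0.095,0.019],"turn":[0,0,0],"gripper":1},{"linear":[-0.185,0.109,0.022],"turn":[0,0,0],"gripper":1},{"linear":[-0.21,0.124,0.025],"turn":[0,0,0],"gripper":1}]'
python3 - <<'E'
from h import *
s=readout.sense();print(s["joints"],s["ee_pos"],s["ee_rot"])
for n,img,W in crate(.415,-.02,r=.11):
    if n=="scene": cv2.imwrite("pics/s13.png",cv2.resize(img[80:230,220:420],(800,600))[:,:,::-1])
E
```

```text
top 1097 [413.4 -95.3] [127.2  99.6] 6.7 min [ 0.346 -0.151  0.07 ] max [ 0.481 -0.039  0.098]
scene 532 [416.4 -94.8] [132.9 105.3] 7.9 min [ 0.346 -0.154  0.07 ] max [ 0.485 -0.035  0.096]
clock: 20.68
ee_pos: [0.4218, -0.0652, 0.01]
ee_rot: [-90.0, 30.6, -84.4]
force: [0.5, -3.3, 3.9]
finger_gap: 0.998
[ 50.67409494  63.89044162 -46.09735235 116.83814428  29.44068641
  27.45706546  -2.31548773] [ 0.42179797 -0.06521215  0.01001707] [-89.99681794  30.59884856 -84.406507  ]
top 1057 [414.8 -21.8] [127.   98.8] 5.6 min [ 0.349 -0.075  0.077] max [0.482 0.032 0.099]
scene 571 [419.1 -29.9] [133.8 127.5] 6.5 min [ 0.35  -0.099  0.07 ] max [0.486 0.041 0.096]
```

View pics/s13.png

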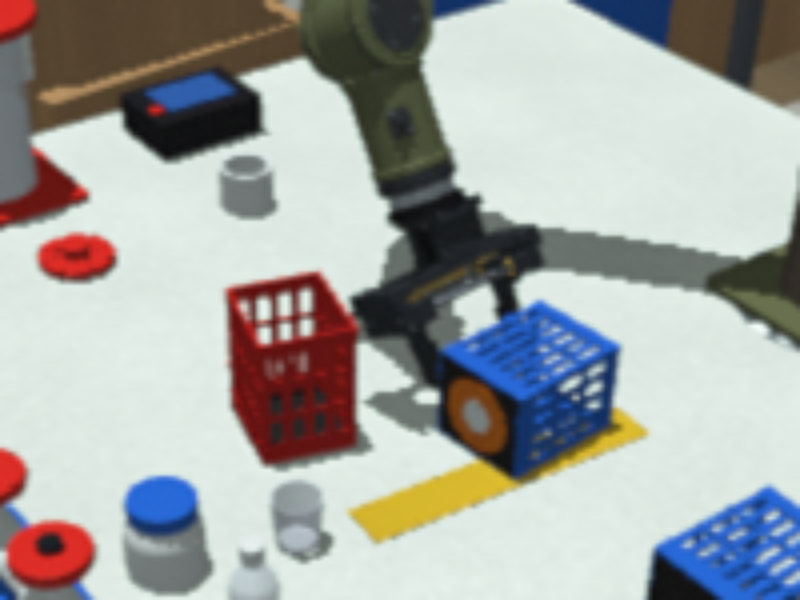

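The crate is at y≈−0.022, with its near corner over the line at (520,475). It has about 46 mm to go.

```bash
python3 -m creep '[{"linear":[-0.02,0.012,0.002],"turn":[0,0,0],"gripper":1},{"linear":[-0.04,0.024,0.005],"turn":[0,0,0],"gripper":1},{"linear":[-0.06,0.035,0.007],"turn":[0,0,0],"gripper":1},{"linear":[-0.075,0.044,0.009],"turn":[0,0,0],"gripper":1},{"linear":[-0.087,0.051,0.01],"turn":[0,0,0],"gripper":1},{"linear":[-0.098,0.058,0.0115],"turn":[0,0,0],"gripper":1},{"linear":[-0.098,0.058,0.0115],"turn":[0,0,0],"gripper":1}]'
python3 - <<'E'
from h import *
s=readout.sense();print(s["joints"],s["ee_pos"],s["ee_rot"])
for n,img,W in crate(.415,.03,r=.11): pass
R0=R.from_euler('xyz',s["ee_rot"],degrees=True)
print("-10cm y",R0.inv().apply([0,-.1,0])/.4,"10cm up",R0.inv().apply([0,0,.1])/.4)
E
```

```text
clock: 21.65
ee_pos: [0.4219, -0.0195, 0.0101]
ee_rot: [-90.0, 30.6, -84.3]
force: [0.6, -0.5, -0.1]
finger_gap: 1.0
[ 45.02209879  62.94039581 -44.23115651 120.31234575  29.4994957
  21.20542159  -6.76890217] [ 0.42187472 -0.01948451  0.01012922] [-89.98863219  30.6263407  -84.34145589]
top 1047 [415.2  24.9] [126.8  99.3] 5.7 min [ 0.348 -0.031  0.083] max [0.483 0.079 0.098]
scene 595 [417.6  16.2] [137.4 126.4] 8.3 min [ 0.35  -0.053  0.07 ] max [0.486 0.084 0.095]
-10cm y [ 0.2140787  -0.12674356 -0.02462479] 10cm up [-1.27359268e-01 -2.15126974e-01  4.26824132e-05]
```

The crate's mid is at (0.415, 0.025), and the line is at y≈0.024 there. I'll retreat.

```bash
python3 -m creep '[{"linear":[0.05,-0.03,-0.006],"turn":[0,0,0],"gripper":1},{"linear":[0.13,-0.076,-0.015],"turn":[0,0,0],"gripper":1},{"linear":[0.2,-0.12,-0.024],"turn":[0,0,0],"gripper":1},{"linear":[0.14,-0.23,-0.024],"turn":[0,0,0],"gripper":1},{"linear":[0.07,-0.34,-0.024],"turn":[0,0,0],"gripper":1},{"linear":[0.2,-0.55,-0.05],"turn":[0,0,0],"gripper":1},{"linear":[0.4,-0.7,-0.07],"turn":[0,0,0],"gripper":1},{"linear":[0.5,-0.8,-0.08],"turn":[0,0,0],"gripper":1},{"linear":[0.5,-0.8,-0.08],"turn":[0,0,0],"gripper":1},{"linear":[0.5,-0.8,-0.08],"turn":[0,0,0],"gripper":1}]'
python3 - <<'E'
from h import *
for n,img,W in crate(.415,.03,r=.11):
    cv2.imwrite(f"pics/f_{n}.png",img[:,:,::-1])
for n,img,W in crate(.45,.29,r=.11,cams=("top",)):
    hsv=cv2.cvtColor(img,cv2.COLOR_RGB2HSV);H,S,V=[hsv[...,i].astype(int) for i in range(3)]
    up=W[...,2]>.012
    for nm,b in [("cup",(305,330,172,198)),("dropper",(280,302,140,168)),("jar",(315,342,135,164)),("coupling",(465,500,255,285)),("wheel",(460,492,188,218)),("supp",(138,170,186,214)),("kit",(118,150,258,285))]:
        mm=np.zeros_like(up);mm[b[2]:b[3],b[0]:b[1]]=up[b[2]:b[3],b[0]:b[1]]
        if mm.any(): print(nm,np.nanmedian(W[mm],0).round(3))
    red=((H<8)|(H>172))&(S>120)&(W[...,2]>.118)&(abs(W[...,0]-.588)<.1)&(abs(W[...,1]+.144)<.1)
    print("red",rect(W[red]))
    y=(abs(H-22)<8)&(S>120)&(abs(W[...,2])<.02)&(abs(W[...,1])<.1); P=W[y]
    for lo,hi in((.32,.35),(.5,.6)):
        q=P[(P[:,0]>lo)&(P[:,0]<hi)]
        if len(q): print("line",lo,hi,np.median(q,0).round(4))
E
```

```text
clock: 23.0
ee_pos: [0.4228, -0.362, 0.1833]
ee_rot: [-89.9, 30.4, -84.9]
force: [0.3, 1.2, -0.3]
finger_gap: 0.998
top 1046 [415.1  25.1] [127.1  98.6] 5.6 min [ 0.347 -0.028  0.082] max [0.483 0.079 0.099]
scene 590 [416.7  25. ] [135.8 107.7] 4.4 min [ 0.348 -0.03   0.071] max [0.487 0.083 0.097]
top 1156 [447.5 289.3] [100.4 126.2] 89.9 min [0.384 0.239 0.07 ] max [0.511 0.34  0.098]
cup [ 0.686 -0.007  0.042]
dropper [0.76  0.07  0.068]
jar [ 0.774 -0.041  0.073]
coupling [ 0.399 -0.414  0.309]
wheel [ 0.613 -0.511  0.015]
supp [0.623 0.486 0.076]
kit [0.411 0.552 0.034]
red ((587.6493530273438, -143.64364624023438), (99.87914276123047, 88.47456359863281), 74.42481994628906)
line 0.32 0.35 [0.3339 0.0279 0.001 ]
line 0.5 0.6 [0.5485 0.0135 0.0009]
```

View pics/f_top.png

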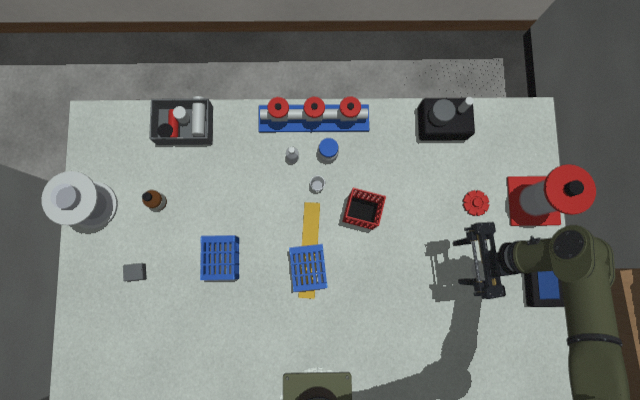

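View pics/f_scene.png

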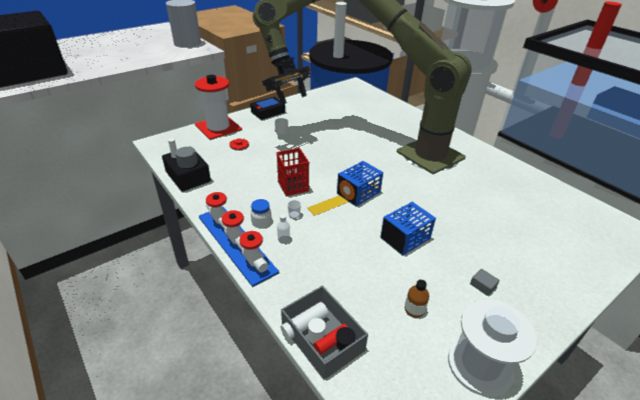

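The final views show the stamped crate across the line: top (308,267), stamp at (347,190) in the scene. The plain crate lies where it fell, at (220,258), and the other objects stand as before. The arm is clear.

```bash
python3 -c "
from cell import job
print(job.sign_off())"
```

```text
the job is handed in; nothing more can be done
None
```

I tipped the left crate towards the robot and then the right one; both lie on their sides with their undersides facing away. The right crate carries the orange stamp, and I pushed it sideways onto the yellow line. The job was handed in at about 23 s of the 64 s.

**Last checks**
- **Stamped crate:** its middle is at about (0.415, 0.025) in both outside cameras. The line is at y ≈ 0.023 there and runs from x = 0.32 to 0.62, so the crate is within a few millimetres of the line's centre. The stamp still faces away from the robot.
- **Unstamped crate:** it has not moved since it was tipped, with its middle at about (0.447, 0.289).
- **Other objects:** the red crate and six of the seven bystanders are within 2 mm of their first measurements. The gripper hid the coupling from the top camera, so I only saw in the scene picture that it still stands.
- **Robot:** it ended clear of everything. The wrist force I read at the end of each move stayed under about 8 N.

**What went wrong or disagreed**
- **Fingertip position:** the cameras show the fingertips ending about 30 mm short of the stated TCP. Because of this, my first tip of the left crate passed over its rim without moving it. I lowered the tool and tried again, and it worked.
- **Joint 6 near its limit:** it got down to 4.8° against a limit of 2.4° part way through the push, so I finished with the hand leaned back 30°.

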